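Stow the stripped cockpit controls in their pocket plates

ROBOT

A 6-joint arm with a two-finger parallel gripper is mounted at the origin on the work surface. World frame = base frame: x ahead of the robot, y to its left, z up, the work surface at z = 0. Lengths are in m, angles in rad, forces in N, time in s.
With the tool pointing down it reaches from about 0.225 to 0.875 m from the base axis. Payload 3.4 kg.
Tool frame: the origin (TCP) lies at the very end of the fingers, on their centre line; the grasp point (between the pads) lies 19 mm behind it (manip.pinch_z is the distance from the TCP to the grasp point, in m); z points along the fingers, y is the line along which they close (so a half turn about z gives the same grasp; the last joint's range is limited). The gripper opens to 85 mm and grips with 20 to 120 N. Pads are 22 mm wide; open, the fingers measure 114 mm over their backs; the gripper's body (76 mm by 85 mm) begins 54 mm behind the grasp point. The pads swing forward as they close: fully open they stand 13 mm farther back than shut.
Start: joints at [1.11, 0.276, 1.505, -0, 1.361, -0.121], TCP at [0.192, 0.542, 0.231] pointing down, gripper open.
Joint ranges: [-2.89, 2.89], [-0.75, 2.08], [0.22, 2.7], [-1.18, 4.32], [0.11, 2.71], [-2.7, 2.7]. Speed limits (rad/s): [2.57, 2.57, 3.14, 3.14, 3.14, 3.14].

INTERFACE

Orientations are given as a unit quaternion [w, x, y, z].
In Python, from rig import manip gives the robot as it stands. The module is installed in compiled form; this text tells all that it offers.
- The arm moves only by the shell command python3 -m jog 'ROWS' [FORCE]. ROWS is JSON, a list of rows, each an object of numbers: "dx", "dy", "dz": the shift along the tool's x, y, z each as a share of 25 cm, from -1 to 1; "ax", "ay", "az": the turn, a rotation vector about the tool's x, y, z each as a share of 90 degrees, from -1 to 1; "grip": the opening, from -1 (shut) to 1 (fully open), so that 0 is half open. A call has 1 to 5 rows; each row is the pose to reach, as a shift and turn from the pose commanded when the call began, along the tool's axes at that moment; what a row does not reach only later rows make up. A row lasts 1/12 s, in which the tool goes at most 41.7 mm and 7.16 degrees, less where a joint would pass 70% of its speed; a pose out of reach is approached as far as the arm can. A call with a number of a shift or a turn outside -1 to 1 is refused whole. A call with a gripper value outside its range is refused whole. The fingers move at their own pace and stop on an object; FORCE is the grip in N (left out, the last holds). Time passes only in rows, so rows that repeat a pose let the fingers close. It gives the time, the measured TCP pose, the force, the opening and the grip force at its end, in the units of the state.
- manip.get_state(): the state, without advancing time (a new reading comes with each control period).
- manip.get_image(name): name is "side" or "top" or "wrist"; returns a dict with "img" (400x640x3 uint8, red, green, blue), "mtx" (3x3 intrinsics, pixels), "world_to_cam" (4x4, takes a point from world to camera coordinates); the wrist camera has in their place "T_tool_cam" (4x4, takes a point from camera to tool coordinates, whose origin is the TCP and whose axes are the flange's). Camera axes: x right, y down, z forward; pixel columns grow to the right and rows downward; lengths in m; the calibration is good to about 2 mm. A picture is of the moment at which its call begins: read the wrist's pose just before it. There is no depth.
- manip.sign_off(): hands the job in; it is judged then, once.
The state is a dict: "clock": time; "qpos": joint angles; "qd": joint speeds; "effort": joint torques, N m; "position": TCP position; "ee_rot": TCP orientation; "contact_force": force on the tool from outside, world axes, zero at the start; "moment": the same for the moment, N m; "width": finger opening in m; "gripper_force": force on a finger pad.
Only numpy, scipy, OpenCV 4.12 (cv2) and the standard library are available. Lean on these libraries where they do the work, as an engineer would, in place of code of your own. Each camera call takes 0.05 s, during which the arm holds its last target. There are 200 camera calls.

TASK

The switch tray has been stripped for inspection: stand each loose control in the plate whose pocket is cut to its shape - the yellow striped gear knob in the large round pocket, the black fuel selector in the long slot, the blue test plug in the small round pocket and the chrome battery master toggle in the short rectangular one. The battery master goes in last, when the other three are already in place and let go. Set each one down inside its pocket, upright and without dropping it, and leave the screw jar and the screwdriver where they are.

Things in the scene. Friction and masses are not known exactly. Their poses are not given: they have to be found in the camera images.
- gear_center (a point): gear handle knob, yellow with black stripes, round, standing upright: 54 mm diameter, 52 mm tall (aluminium foot disc 54 mm across from 0 to 12 mm, thin neck, yellow wheel 54 mm across from 18 to 52 mm up; grip the wheel across its diameter, best 35 mm above its underside). Loose, 100 to 200 g. Point at its centre, 26 mm above its underside, z up.
- fuel_center (a point): fuel selector, long black plastic pointer with a white line on top: 80 mm long (its x), foot 26 mm wide and 8 mm high, above it a blade 20 mm wide (its y) up to 44 mm; grip the blade across y, best 29 mm above its underside. Loose, 90 g. Point at its centre, 22 mm above its underside, z up. Either way round in its slot is right.
- plug_center (a point): test plug, slim blue anodised cylinder standing upright: foot flange 30 mm diameter and 10 mm high, barrel 26 mm diameter, 58 mm tall in all; grip the barrel, best 32 mm above its underside. Loose, 90 g. Point at its centre, 29 mm above its underside, z up.
- master_center (a point): battery master toggle, chrome box 46 (its x) x 30 (its y) x 40 mm high with a small lever on top that leans to +x, 62 mm tall in all; grip the box across its 30 mm width, best 29 mm above its underside. Loose, 90 to 190 g. Point on its axis half-way up, 31 mm above its underside, z up. Either way round in its pocket is right.
- gear_nest: fixed bare aluminium plate 112 x 80 x 8 mm lying on the table (long side along its x), with a dark rubber-lined pocket 5 mm deep (pocket floor 3 mm above the table) in its middle; origin at the middle of the plate's underside, at table height, z up. Pocket: large round, 68 mm diameter, for the gear knob.
- fuel_nest: fixed bare aluminium plate 112 x 80 x 8 mm lying on the table (long side along its x), with a dark rubber-lined pocket 5 mm deep (pocket floor 3 mm above the table) in its middle; origin at the middle of the plate's underside, at table height, z up. Pocket: long slot, 94 mm (along x) by 40 mm, for the fuel selector.
- plug_nest: fixed bare aluminium plate 112 x 80 x 8 mm lying on the table (long side along its x), with a dark rubber-lined pocket 5 mm deep (pocket floor 3 mm above the table) in its middle; origin at the middle of the plate's underside, at table height, z up. Pocket: small round, 44 mm diameter, for the test plug.
- master_nest: fixed bare aluminium plate 112 x 80 x 8 mm lying on the table (long side along its x), with a dark rubber-lined pocket 5 mm deep (pocket floor 3 mm above the table) in its middle; origin at the middle of the plate's underside, at table height, z up. Pocket: short rectangle, 60 mm (along x) by 44 mm, for the battery master toggle.
- jar_center (a point): bystander: closed screw jar, 56 mm diameter, 55 mm tall, loose, in the middle between the controls and the plates; leave alone. Point at its centre, half-way up.
- screwdriver_grip (a point): bystander: screwdriver, 200 mm long, lying across the far side of the table beyond the plates; leave alone. Point on its handle.
There are look-alikes about, which are no part of the job. Of the things like the part that bears gear_center, leave any that is orange or pink; of the rest the larger one is meant.

How it is judged:
By the outcome, as a careful person would: the job done as asked, in the order asked, and still so for the second after the job is handed in, with the robot touching nothing.
It also fails if it takes over 104 s, if anything falls off the work surface, if the arm or the gripper's body presses on something with over 40 N, if the wrist force passes 120 N, or if a joint passes its speed limit or range.

## Working session

There is one attempt and no reset: what is moved stays moved. The work goes in short steps, Python scripts to look and compute and a shell command to move; the robot and the scene stay as the last step left them, time stands still between calls to the robot, and variables do not carry over. Pictures are saved under pics/ and viewed, at most 17 in all, crops included, and the job is handed in when it is done.

```bash
mkdir -p pics
python3 - <<'E'
from rig import manip
import cv2,json,numpy as np
s=manip.get_state();print(s)
for n in("top","side"):
    d=manip.get_image(n);cv2.imwrite(f"pics/{n}0.png",d["img"][:,:,::-1])
    print(n,np.round(d["mtx"],1).tolist(),np.round(d["world_to_cam"],3).tolist())
print(manip.pinch_z)
E
```

```text
{'clock': 0.0, 'qpos': array([ 1.10998698e+00,  2.76592263e-01,  1.50612278e+00, -5.17796793e-06,
        1.36067263e+00, -1.20991313e-01]), 'qd': array([-0.00171029,  0.0010878 ,  0.00143472,  0.00081921,  0.00121051,
       -0.00070754]), 'effort': array([-1.33831240e-03, -4.16797221e+01, -2.45798028e+01, -1.42326039e-04,
        1.14971772e-02, -7.57982860e-06]), 'position': array([0.1914283 , 0.54165426, 0.23044538]), 'ee_rot': array([-2.54994745e-04,  1.69092075e-01,  9.85599850e-01, -8.60530626e-04]), 'contact_force': array([0.75477302, 0.23724092, 0.1609327 ]), 'moment': array([-0.04884568,  0.04449953, -0.00813857]), 'gripper_force': 0.0, 'width': 0.08526489527071514}
top [[394.4, 0.0, 317.6], [0.0, 394.4, 201.2], [0.0, 0.0, 1.0]] [[0.018, -1.0, 0.022, -0.016], [-0.997, -0.02, -0.08, 0.608], [0.08, -0.02, -0.997, 1.056], [0.0, 0.0, 0.0, 1.0]]
side [[454.8, 0.0, 322.6], [0.0, 454.8, 195.5], [0.0, 0.0, 1.0]] [[0.959, -0.282, 0.019, -0.567], [-0.131, -0.504, -0.854, 0.123], [0.25, 0.817, -0.52, 1.093], [0.0, 0.0, 0.0, 1.0]]
0.0187
```

View pics/top0.png

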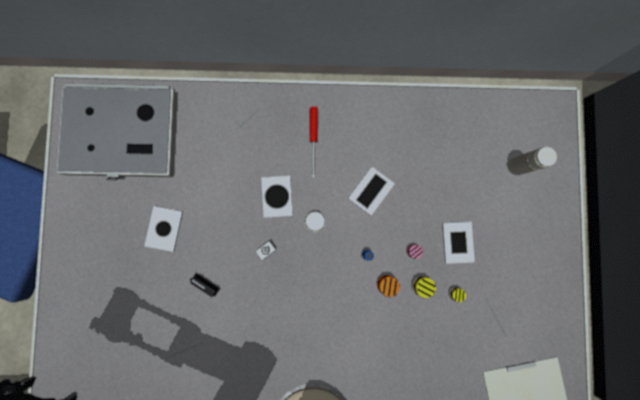

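View pics/side0.png

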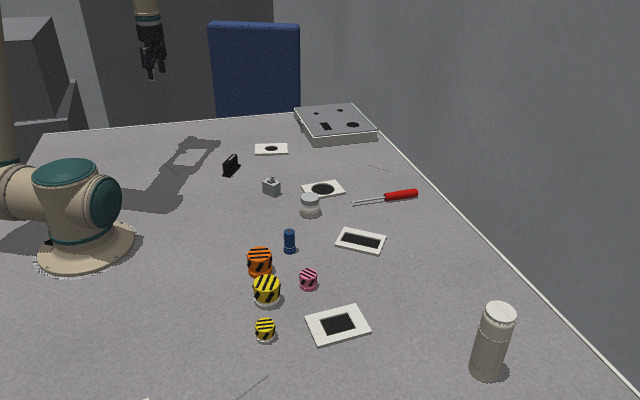

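Candidates for the gear knob (top image): orange (388,286), large yellow (425,287), small yellow (459,294) and pink (415,250). I choose the large yellow at (425,287). The others are:
- plug (367,254)
- fuel (205,285)
- master (266,249)
- nests: gear (277,196), fuel (372,190), plug (163,229), master (459,242)

Next I measure them and take a close crop.

```bash
cat > h.py <<'E'
from rig import manip
import cv2,numpy as np
from scipy.spatial.transform import Rotation as R
def tool():
    s=manip.get_state();q=s["ee_rot"];T=np.eye(4)
    T[:3,:3]=R.from_quat([q[1],q[2],q[3],q[0]]).as_matrix();T[:3,3]=s["position"];return T,s
def cam(n):
    T,s=tool();d=manip.get_image(n)
    C=T@d["T_tool_cam"] if n=="wrist" else np.linalg.inv(d["world_to_cam"])
    return d["img"][:,:,::-1].copy(),d["mtx"],C
def cast(uv,K,C,z):
    r=C[:3,:3]@np.linalg.inv(K)@np.array([uv[0],uv[1],1.]);o=C[:3,3]
    return (o+r*(z-o[2])/r[2])[:2]
def proj(p,K,C):
    q=np.linalg.inv(C)@np.append(p,1);q=K@q[:3];return q[:2]/q[2]
def castcnt(c,K,C,z): return np.array([cast(p,K,C,z) for p in c.reshape(-1,2)])
def go(x,y,z,yaw=None):
    """units for a jog to TCP x,y,z, closing line at yaw deg (mod 180)"""
    T,s=tool();d=T[:3,:3].T@(np.array([x,y,z])-T[:3,3])
    y0=np.degrees(np.arctan2(T[1,1],T[0,1]));a=0
    if yaw is not None: a=-((yaw-y0+90)%180-90)   # tool z is down
    print("d",np.round(d/.25,3),"mm",np.round(d*1000),"az",round(a/90,3),"=deg",round(a,1),"q6",round(s["qpos"][5],2),"yaw now",round(y0,1),"t",round(s["clock"],2))
E
python3 - <<'E'
from h import *
im,K,C=cam("top")
big=cv2.resize(im[170:310,140:490],None,fx=2.28,fy=2.28,interpolation=cv2.INTER_CUBIC)
cv2.imwrite("pics/crop1.png",big)
hsv=cv2.cvtColor(im,cv2.COLOR_BGR2HSV)
def comp(m,name,z,amin=20,win=(140,150,490,310)):
    w=np.zeros_like(m);w[win[1]:win[3],win[0]:win[2]]=m[win[1]:win[3],win[0]:win[2]]
    cs,_=cv2.findContours(w,cv2.RETR_EXTERNAL,cv2.CHAIN_APPROX_NONE)
    for c in cs:
        if cv2.contourArea(c)<amin: continue
        P=castcnt(c,K,C,z)
        (cx,cy),(w_,h_),a=cv2.minAreaRect((P*1000).astype(np.float32))
        uv=c.reshape(-1,2).mean(0)
        print(name,uv.round(),"xy mm",round(cx),round(cy),"size",round(w_),round(h_),"ang",round(a))
comp(cv2.inRange(hsv,(22,100,80),(38,255,255)),"yellow",.05)
comp(cv2.inRange(hsv,(100,100,40),(125,255,255)),"blue",.05,10)
comp(cv2.inRange(hsv,(0,0,185),(180,40,255)),"white",.008,50)
comp(cv2.inRange(hsv,(0,0,0),(180,255,40)),"dark",.008,50)
E
```

```text
yellow [458. 295.] xy mm 366 -381 size 35 34 ang 89
yellow [425. 287.] xy mm 384 -292 size 53 52 ang 65
blue [367. 255.] xy mm 466 -138 size 28 24 ang 46
white [459. 242.] xy mm 504 -398 size 107 75 ang 4
white [315. 221.] xy mm 556 2 size 42 44 ang 1
white [163. 228.] xy mm 527 420 size 75 107 ang 80
white [277. 209.] xy mm 592 108 size 45 76 ang 6
white [276. 183.] xy mm 655 113 size 42 76 ang 5
white [371. 190.] xy mm 643 -154 size 75 107 ang 54
dark [207. 284.] xy mm 381 295 size 74 23 ang 50
dark [458. 242.] xy mm 504 -398 size 51 35 ang 5
dark [163. 228.] xy mm 526 419 size 33 32 ang 47
dark [277. 196.] xy mm 622 110 size 56 57 ang 28
dark [371. 190.] xy mm 643 -153 size 31 84 ang 54
```

View pics/crop1.png

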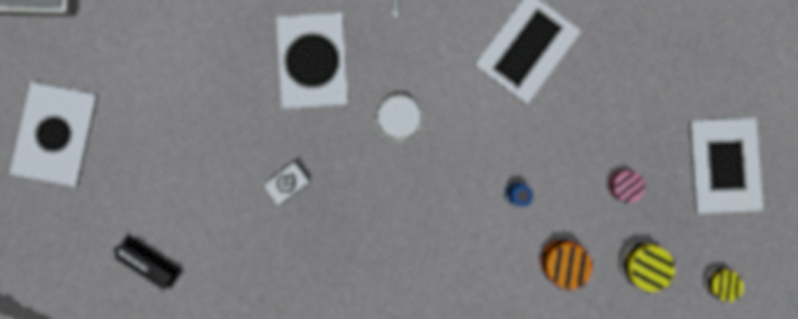

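The crop confirms the large yellow knob at crop (650,266). The small yellow at (727,285), orange (568,265) and pink (628,185) are the look-alikes. I'll move the fuel selector first, so I go above it now.

```bash
python3 -m jog '[{"dx":-0.53,"dy":-0.35,"grip":1},{"dx":-0.53,"dy":-0.35,"grip":1},{"dx":-0.53,"dy":-0.35,"grip":1},{"dx":-0.53,"dy":-0.35,"grip":1},{"dx":-0.53,"dy":-0.35,"grip":1}]' 40
python3 -m jog '[{"dx":-0.53,"dy":-0.35,"grip":1},{"dx":-0.53,"dy":-0.35,"grip":1},{"dx":-0.53,"dy":-0.35,"grip":1},{"dx":-0.53,"dy":-0.35,"grip":1},{"dx":-0.53,"dy":-0.35,"grip":1}]'
for i in 1 2 3; do python3 -m jog '[{"az":0.38,"grip":1},{"az":0.38,"grip":1},{"az":0.38,"grip":1},{"az":0.38,"grip":1},{"az":0.38,"grip":1}]' | tail -1; done
python3 - <<'E'
from h import *
im,K,C=cam("wrist");cv2.imwrite("pics/w1.png",im)
go(.385,.287,.2,-32.5); print(np.round(C,3).tolist())
print(proj((.385,.287,.044),K,C))
E
```

```text
d [-1.069 -0.703  0.124] mm [-267. -176.   31.] az -0.855 =deg -77.0 q6 -0.12 yaw now 70.5 t 0.2
[[0.332, 0.896, 0.293, 0.117], [0.943, -0.315, -0.107, 0.569], [-0.003, 0.312, -0.95, 0.374], [0.0, 0.0, 0.0, 1.0]]
[172.51678135 380.99509893]schema error: expected keys dx, dy, dz, ax, ay, az, grip
schema error: expected keys dx, dy, dz, ax, ay, az, grip
schema error: expected keys dx, dy, dz, ax, ay, az, grip
schema error: expected keys dx, dy, dz, ax, ay, az, grip
schema error: expected keys dx, dy, dz, ax, ay, az, grip
```

View pics/w1.png

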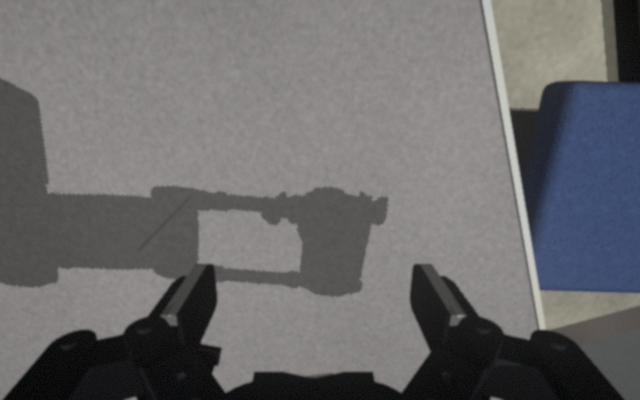

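The wrist picture shows only the table: the moves were refused because every key is required. I'll retype the rows in full.

```bash
python3 -m jog '[{"dx":-0.53,"dy":-0.35,"dz":0,"ax":0,"ay":0,"az":0,"grip":1},{"dx":-0.53,"dy":-0.35,"dz":0,"ax":0,"ay":0,"az":0,"grip":1},{"dx":-0.53,"dy":-0.35,"dz":0,"ax":0,"ay":0,"az":0,"grip":1},{"dx":-0.53,"dy":-0.35,"dz":0,"ax":0,"ay":0,"az":0,"grip":1},{"dx":-0.53,"dy":-0.35,"dz":0,"ax":0,"ay":0,"az":0,"grip":1}]' 40
python3 -m jog '[{"dx":-0.53,"dy":-0.35,"dz":0,"ax":0,"ay":0,"az":0.08,"grip":1},{"dx":-0.53,"dy":-0.35,"dz":0,"ax":0,"ay":0,"az":0.16,"grip":1},{"dx":-0.53,"dy":-0.35,"dz":0,"ax":0,"ay":0,"az":0.24,"grip":1},{"dx":-0.53,"dy":-0.35,"dz":0,"ax":0,"ay":0,"az":0.32,"grip":1},{"dx":-0.53,"dy":-0.35,"dz":0,"ax":0,"ay":0,"az":0.38,"grip":1}]'
python3 -m jog '[{"dx":0,"dy":0,"dz":0,"ax":0,"ay":0,"az":0.38,"grip":1},{"dx":0,"dy":0,"dz":0,"ax":0,"ay":0,"az":0.38,"grip":1},{"dx":0,"dy":0,"dz":0,"ax":0,"ay":0,"az":0.38,"grip":1},{"dx":0,"dy":0,"dz":0,"ax":0,"ay":0,"az":0.38,"grip":1},{"dx":0,"dy":0,"dz":0,"ax":0,"ay":0,"az":0.38,"grip":1}]'
python3 -m jog '[{"dx":0,"dy":0,"dz":0,"ax":0,"ay":0,"az":0.38,"grip":1},{"dx":0,"dy":0,"dz":0,"ax":0,"ay":0,"az":0.38,"grip":1},{"dx":0,"dy":0,"dz":0,"ax":0,"ay":0,"az":0.38,"grip":1},{"dx":0,"dy":0,"dz":0,"ax":0,"ay":0,"az":0.38,"grip":1},{"dx":0,"dy":0,"dz":0,"ax":0,"ay":0,"az":0.38,"grip":1}]'
python3 - <<'E'
from h import *
im,K,C=cam("wrist");cv2.imwrite("pics/w2.png",im)
go(.385,.287,.2,-32.5); print(proj((.385,.287,.044),K,C),tool()[0][:3,3])
hsv=cv2.cvtColor(im,cv2.COLOR_BGR2HSV)
m=cv2.inRange(hsv,(0,0,0),(180,255,60));m[250:]=0
cs,_=cv2.findContours(m,cv2.RETR_EXTERNAL,cv2.CHAIN_APPROX_NONE)
for c in cs:
    if cv2.contourArea(c)>300:
        print(c.reshape(-1,2).min(0),c.reshape(-1,2).max(0),[np.round(v) for v in cv2.minAreaRect((castcnt(c,K,C,.044)*1000).astype(np.float32))])
m=cv2.inRange(hsv,(0,0,170),(180,50,255));m[300:]=0
cs,_=cv2.findContours(m,cv2.RETR_EXTERNAL,cv2.CHAIN_APPROX_NONE)
for c in cs:
    if cv2.contourArea(c)>50:
        print("w",c.reshape(-1,2).min(0),c.reshape(-1,2).max(0),[np.round(v) for v in cv2.minAreaRect((castcnt(c,K,C,.044)*1000).astype(np.float32))])
E
```

```text
clock: 0.62
position: [0.2903, 0.4108, 0.2312]
ee_rot: [0.001, 0.171, 0.985, -0.002]
contact_force: [-0.4, 0.0, 0.4]
width: 0.0855
gripper_force: 0.0
clock: 1.03
position: [0.3866, 0.2848, 0.2313]
ee_rot: [0.002, 0.456, 0.89, -0.001]
contact_force: [-0.4, 0.2, 1.3]
width: 0.0853
gripper_force: 0.0
clock: 1.45
position: [0.383, 0.2893, 0.2312]
ee_rot: [-0.0, 0.696, 0.718, 0.0]
contact_force: [1.0, -0.5, -0.2]
width: 0.0855
gripper_force: 0.0
clock: 1.87
position: [0.3829, 0.2894, 0.2312]
ee_rot: [-0.0, 0.876, 0.482, -0.0]
contact_force: [0.6, 0.2, -0.3]
width: 0.0861
gripper_force: 0.0
d [-0.004  0.012  0.125] mm [-1.  3. 31.] az 0.0 =deg 0.0 q6 1.07 yaw now -32.5 t 1.92
[315.1389373  173.76163309] [0.3829224 0.2893821 0.231188 ]
[549 158] [605 210] [array([603., 136.]), array([55., 55.]), np.float64(58.0)]
[292 124] [315 203] [array([380., 301.]), array([80., 23.]), np.float64(58.0)]
w [565 290] [601 299] [array([568.,   5.]), array([12., 41.]), np.float64(58.0)]
w [439 231] [457 253] [array([465., 148.]), array([24., 13.]), np.float64(40.0)]
w [518 127] [639 238] [array([604., 134.]), array([101.,  73.]), np.float64(5.0)]
w [316   0] [408  35] [array([494., 384.]), array([27., 79.]), np.float64(58.0)]
```

View pics/w2.png

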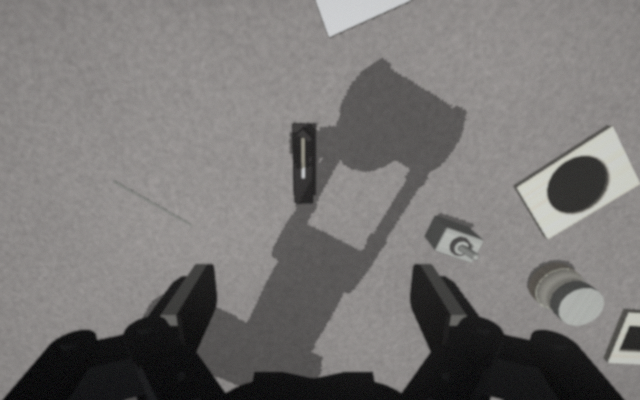

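The wrist view shows the fuel selector at (304,163), about (0.380, 0.294), with its long axis at 58°. The master is at (455,240), jar (575,300), gear nest (577,185). Descending on the fuel selector and gripping.

```bash
python3 -m jog '[{"dx":0.01,"dy":-0.02,"dz":0.15,"ax":0,"ay":0,"az":0,"grip":1},{"dx":0.01,"dy":-0.02,"dz":0.3,"ax":0,"ay":0,"az":0,"grip":1},{"dx":0.01,"dy":-0.02,"dz":0.45,"ax":0,"ay":0,"az":0,"grip":1},{"dx":0.01,"dy":-0.02,"dz":0.6,"ax":0,"ay":0,"az":0,"grip":1},{"dx":0.01,"dy":-0.02,"dz":0.7,"ax":0,"ay":0,"az":0,"grip":1}]' |head -2
python3 -m jog '[{"dx":0,"dy":0,"dz":0.08,"ax":0,"ay":0,"az":0,"grip":1},{"dx":0,"dy":0,"dz":0.14,"ax":0,"ay":0,"az":0,"grip":1},{"dx":0,"dy":0,"dz":0.18,"ax":0,"ay":0,"az":0,"grip":1},{"dx":0,"dy":0,"dz":0.18,"ax":0,"ay":0,"az":0,"grip":0},{"dx":0,"dy":0,"dz":0.18,"ax":0,"ay":0,"az":0,"grip":-1}]' 40
python3 -m jog '[{"dx":0,"dy":0,"dz":0,"ax":0,"ay":0,"az":0,"grip":-1},{"dx":0,"dy":0,"dz":0,"ax":0,"ay":0,"az":0,"grip":-1},{"dx":0,"dy":0,"dz":0,"ax":0,"ay":0,"az":0,"grip":-1},{"dx":0,"dy":0,"dz":0,"ax":0,"ay":0,"az":0,"grip":-1},{"dx":0,"dy":0,"dz":0,"ax":0,"ay":0,"az":0,"grip":-1}]'
python3 -m jog '[{"dx":0,"dy":0,"dz":0,"ax":0,"ay":0,"az":0,"grip":-1},{"dx":0,"dy":0,"dz":0,"ax":0,"ay":0,"az":0,"grip":-1},{"dx":0,"dy":0,"dz":0,"ax":0,"ay":0,"az":0,"grip":-1},{"dx":0,"dy":0,"dz":0,"ax":0,"ay":0,"az":0,"grip":-1},{"dx":0,"dy":0,"dz":0,"ax":0,"ay":0,"az":0,"grip":-1}]'
```

```text
clock: 2.33
position: [0.3784, 0.2931, 0.0534]
clock: 2.75
position: [0.38, 0.2938, 0.0109]
ee_rot: [-0.0, 0.875, 0.485, -0.001]
contact_force: [0.5, -0.5, 0.4]
width: 0.0638
gripper_force: 0.0
clock: 3.17
position: [0.3809, 0.2941, 0.0122]
ee_rot: [-0.0, 0.875, 0.484, 0.001]
contact_force: [-1.2, 0.1, 5.3]
width: 0.0194
gripper_force: 40.4
clock: 3.58
position: [0.3809, 0.2941, 0.0122]
ee_rot: [-0.0, 0.875, 0.484, 0.001]
contact_force: [-0.9, -0.2, 5.6]
width: 0.0189
gripper_force: 40.5
```

```bash
python3 -m jog '[{"dx":0,"dy":0,"dz":-0.1,"ax":0,"ay":0,"az":0,"grip":-1},{"dx":0,"dy":0,"dz":-0.22,"ax":0,"ay":0,"az":0,"grip":-1},{"dx":0,"dy":0,"dz":-0.36,"ax":0,"ay":0,"az":0,"grip":-1},{"dx":0,"dy":0,"dz":-0.5,"ax":0,"ay":0,"az":0,"grip":-1},{"dx":0,"dy":0,"dz":-0.5,"ax":0,"ay":0,"az":0,"grip":-1}]'
python3 - <<'E'
from h import *
im,K,C=cam("wrist");cv2.imwrite("pics/w3.png",im)
go(.643,-.153,.14,54); T=tool()[0]
for x in(-.04,0,.04): print(x,proj((T@[x,0,-.005,1])[:3],K,C).round())
E
```

```text
clock: 4.0
position: [0.3842, 0.2958, 0.1426]
ee_rot: [-0.0, 0.875, 0.484, 0.007]
contact_force: [1.7, 0.2, -0.6]
width: 0.0195
gripper_force: 39.6
d [-0.966  1.833 -0.   ] mm [-241.  458.   -0.] az -0.956 =deg -86.1 q6 1.07 yaw now -32.1 t 4.05
-0.04 [310. 341.]
0 [309. 271.]
0.04 [309. 190.]
```

View pics/w3.png

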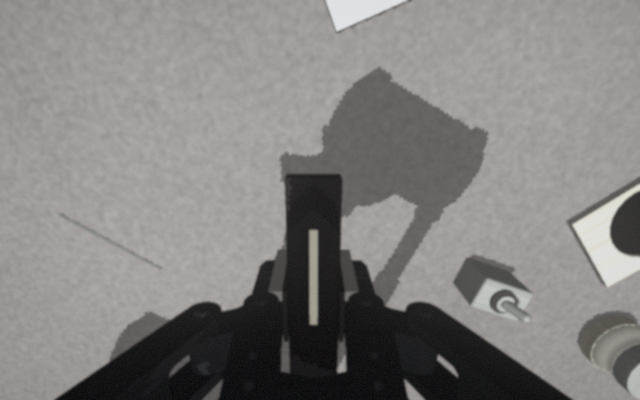

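Run:
```python
from h import *
d=manip.get_image("wrist");K=d["mtx"];C=d["T_tool_cam"];print(C.round(3))
for r,z in((175,.012),(175,.004),(200,-.032),(372,-.032),(230,-.032),(325,-.032)): print(r,z,cast((313,r),K,C,z).round(4))
im=d["img"];print(im[168:215:2,300].mean(1).round())
```

```text
[[ 0.001 -0.95  -0.314  0.081]
 [ 1.     0.001  0.001  0.001]
 [-0.001 -0.314  0.95  -0.143]
 [ 0.     0.     0.     1.   ]]
175 0.012 [0.0417 0.0009]
175 0.004 [0.0437 0.0009]
200 -0.032 [0.0438 0.0009]
372 -0.032 [-0.0317  0.0009]
230 -0.032 [0.0325 0.0009]
325 -0.032 [-0.0082  0.0009]
[107. 104.  98.  61.  38.  40.  39.  39.  38.  40.  40.  40.  37.  34.
  33.  36.  35.  35.  32.  35.  34.  33.  35.  34.]
```

```bash
python3 -m jog '[{"dx":-0.06,"dy":0.11,"dz":0,"ax":0,"ay":0,"az":0,"grip":-1},{"dx":-0.13,"dy":0.24,"dz":0,"ax":0,"ay":0,"az":0,"grip":-1},{"dx":-0.2,"dy":0.38,"dz":0,"ax":0,"ay":0,"az":0,"grip":-1},{"dx":-0.27,"dy":0.52,"dz":0,"ax":0,"ay":0,"az":0,"grip":-1},{"dx":-0.33,"dy":0.63,"dz":0,"ax":0,"ay":0,"az":0,"grip":-1}]' |head -2
python3 -m jog '[{"dx":-0.07,"dy":0.14,"dz":0,"ax":0,"ay":0,"az":0,"grip":-1},{"dx":-0.14,"dy":0.27,"dz":0,"ax":0,"ay":0,"az":0,"grip":-1},{"dx":-0.21,"dy":0.4,"dz":0,"ax":0,"ay":0,"az":0,"grip":-1},{"dx":-0.28,"dy":0.53,"dz":0,"ax":0,"ay":0,"az":0,"grip":-1},{"dx":-0.33,"dy":0.63,"dz":0,"ax":0,"ay":0,"az":0,"grip":-1}]' |head -2
python3 -m jog '[{"dx":-0.07,"dy":0.14,"dz":0,"ax":0,"ay":0,"az":-0.07,"grip":-1},{"dx":-0.14,"dy":0.27,"dz":0,"ax":0,"ay":0,"az":-0.14,"grip":-1},{"dx":-0.21,"dy":0.4,"dz":0,"ax":0,"ay":0,"az":-0.21,"grip":-1},{"dx":-0.27,"dy":0.5,"dz":0,"ax":0,"ay":0,"az":-0.28,"grip":-1},{"dx":-0.31,"dy":0.57,"dz":0,"ax":0,"ay":0,"az":-0.34,"grip":-1}]' |head -2
python3 -m jog '[{"dx":0,"dy":0,"dz":0,"ax":0,"ay":0,"az":-0.07,"grip":-1},{"dx":0,"dy":0,"dz":0,"ax":0,"ay":0,"az":-0.14,"grip":-1},{"dx":0,"dy":0,"dz":0,"ax":0,"ay":0,"az":-0.21,"grip":-1},{"dx":0,"dy":0,"dz":0,"ax":0,"ay":0,"az":-0.28,"grip":-1},{"dx":0,"dy":0,"dz":0,"ax":0,"ay":0,"az":-0.34,"grip":-1}]' |head -2
python3 -m jog '[{"dx":0,"dy":0,"dz":0,"ax":0,"ay":0,"az":-0.07,"grip":-1},{"dx":0,"dy":0,"dz":0,"ax":0,"ay":0,"az":-0.14,"grip":-1},{"dx":0,"dy":0,"dz":0,"ax":0,"ay":0,"az":-0.21,"grip":-1},{"dx":0,"dy":0,"dz":0,"ax":0,"ay":0,"az":-0.276,"grip":-1},{"dx":0,"dy":0,"dz":0,"ax":0,"ay":0,"az":-0.276,"grip":-1}]'
python3 - <<'E'
from h import *
im,K,C=cam("wrist");cv2.imwrite("pics/w4.png",im)
go(.645,-.154,.14,54); T=tool()[0]
for x in(-.056,.056):
  for y in(-.04,.04): print(proj(np.array([.643,-.153,.008])+R.from_euler("z",-36,degrees=True).apply([x,y,0]),K,C).round())
E
```

```text
clock: 4.52
position: [0.4698, 0.1377, 0.1344]
clock: 4.93
position: [0.5594, -0.0162, 0.134]
clock: 5.35
position: [0.6392, -0.1577, 0.1333]
clock: 5.77
position: [0.6377, -0.1545, 0.1333]
clock: 6.18
position: [0.6377, -0.1544, 0.1336]
ee_rot: [-0.002, 0.308, 0.951, 0.0]
contact_force: [0.2, -0.6, -1.1]
width: 0.0196
gripper_force: 39.6
d [-0.022  0.018 -0.025] mm [-5.  4. -6.] az -0.002 =deg -0.2 q6 -1.28 yaw now 53.8 t 6.23
[267. 125.]
[370. 126.]
[272. 255.]
[363. 255.]
```

View pics/w4.png

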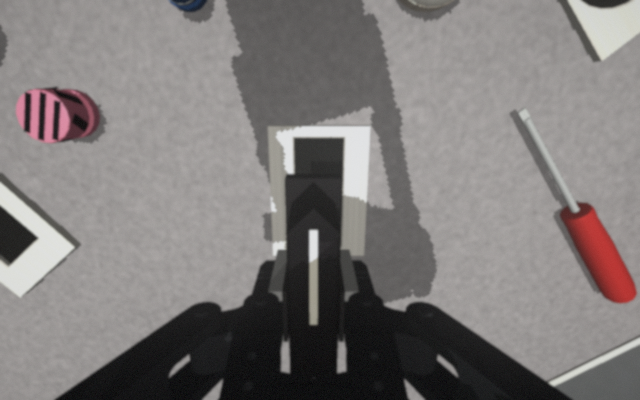

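The plate corners at (268,126), (370,126), (273,255) and (364,255) match the prediction, so the nest pose is right. Lowering.

```bash
python3 -m jog '[{"dx":-0.022,"dy":0.018,"dz":0.08,"ax":0,"ay":0,"az":0,"grip":-1},{"dx":-0.022,"dy":0.018,"dz":0.2,"ax":0,"ay":0,"az":0,"grip":-1},{"dx":-0.022,"dy":0.018,"dz":0.32,"ax":0,"ay":0,"az":0,"grip":-1},{"dx":-0.022,"dy":0.018,"dz":0.41,"ax":0,"ay":0,"az":0,"grip":-1},{"dx":-0.022,"dy":0.018,"dz":0.45,"ax":0,"ay":0,"az":0,"grip":-1}]' 
python3 -m jog '[{"dx":0,"dy":0,"dz":0.003,"ax":0,"ay":0,"az":0,"grip":-1},{"dx":0,"dy":0,"dz":0.006,"ax":0,"ay":0,"az":0,"grip":-1},{"dx":0,"dy":0,"dz":0.009,"ax":0,"ay":0,"az":0,"grip":-1},{"dx":0,"dy":0,"dz":0.009,"ax":0,"ay":0,"az":0,"grip":-1}]'
```

```text
clock: 6.65
position: [0.643, -0.1533, 0.0189]
ee_rot: [-0.004, 0.31, 0.951, 0.0]
contact_force: [-0.4, 0.2, -0.8]
width: 0.0199
gripper_force: 39.6
clock: 6.98
position: [0.6476, -0.1548, 0.0232]
ee_rot: [0.002, 0.309, 0.951, -0.0]
contact_force: [-0.0, 0.5, -1.9]
width: 0.0196
gripper_force: 39.6
```

```bash
python3 -m jog '[{"dx":0.01,"dy":-0.005,"dz":0.008,"ax":0,"ay":0,"az":0,"grip":-1},{"dx":0.01,"dy":-0.005,"dz":0.016,"ax":0,"ay":0,"az":0,"grip":-1},{"dx":0.01,"dy":-0.005,"dz":0.022,"ax":0,"ay":0,"az":0,"grip":-1},{"dx":0.01,"dy":-0.005,"dz":0.022,"ax":0,"ay":0,"az":0,"grip":-1}]'
python3 -c "from h import *
go(.645,-.154,.0155,54)"
```

```text
clock: 7.32
position: [0.6434, -0.1538, 0.0161]
ee_rot: [-0.0, 0.309, 0.951, 0.0]
contact_force: [-0.0, 0.4, -0.7]
width: 0.0197
gripper_force: 39.6
d [-0.006  0.003  0.002] mm [-1.  1.  1.] az -0.0 =deg -0.0 q6 -1.28 yaw now 54.0 t 7.32
```

Within 1 mm of the floor; I add a touch more, then open.

```bash
python3 -m jog '[{"dx":-0.003,"dy":0.001,"dz":0.003,"ax":0,"ay":0,"az":0,"grip":-1},{"dx":-0.003,"dy":0.001,"dz":0.005,"ax":0,"ay":0,"az":0,"grip":-1},{"dx":-0.003,"dy":0.001,"dz":0.005,"ax":0,"ay":0,"az":0,"grip":-1}]'
```

```text
clock: 7.57
position: [0.6445, -0.1542, 0.0153]
ee_rot: [0.0, 0.309, 0.951, 0.0]
contact_force: [-0.5, 0.5, 3.2]
width: 0.0196
gripper_force: 40.2
```

```bash
python3 -m jog '[{"dx":0,"dy":0,"dz":0,"ax":0,"ay":0,"az":0,"grip":0},{"dx":0,"dy":0,"dz":0,"ax":0,"ay":0,"az":0,"grip":0.5},{"dx":0,"dy":0,"dz":0,"ax":0,"ay":0,"az":0,"grip":0.5},{"dx":0,"dy":0,"dz":0,"ax":0,"ay":0,"az":0,"grip":0.5},{"dx":0,"dy":0,"dz":-0.03,"ax":0,"ay":0,"az":0,"grip":0.5}]'
python3 -m jog '[{"dx":0,"dy":0,"dz":-0.12,"ax":0,"ay":0,"az":0,"grip":0.5},{"dx":0,"dy":0,"dz":-0.28,"ax":0,"ay":0,"az":0,"grip":0.5},{"dx":0,"dy":0,"dz":-0.44,"ax":0,"ay":0,"az":0,"grip":0.5},{"dx":0,"dy":0,"dz":-0.6,"ax":0,"ay":0,"az":0,"grip":1},{"dx":0,"dy":0,"dz":-0.7,"ax":0,"ay":0,"az":0,"grip":1}]'
python3 -m jog '[{"dx":0.06,"dy":-0.12,"dz":0,"ax":0,"ay":0,"az":0,"grip":1},{"dx":0.12,"dy":-0.24,"dz":0,"ax":0,"ay":0,"az":0,"grip":1},{"dx":0.18,"dy":-0.37,"dz":0,"ax":0,"ay":0,"az":0,"grip":1},{"dx":0.24,"dy":-0.49,"dz":0,"ax":0,"ay":0,"az":0,"grip":1},{"dx":0.29,"dy":-0.6,"dz":0,"ax":0,"ay":0,"az":0,"grip":1}]'|head -2
python3 -m jog '[{"dx":0.06,"dy":-0.12,"dz":0,"ax":0,"ay":0,"az":0.07,"grip":1},{"dx":0.12,"dy":-0.24,"dz":0,"ax":0,"ay":0,"az":0.14,"grip":1},{"dx":0.18,"dy":-0.37,"dz":0,"ax":0,"ay":0,"az":0.21,"grip":1},{"dx":0.23,"dy":-0.46,"dz":0,"ax":0,"ay":0,"az":0.28,"grip":1},{"dx":0.23,"dy":-0.46,"dz":0,"ax":0,"ay":0,"az":0.34,"grip":1}]'|head -2
python3 -m jog '[{"dx":0,"dy":0,"dz":0,"ax":0,"ay":0,"az":0.07,"grip":1},{"dx":0,"dy":0,"dz":0,"ax":0,"ay":0,"az":0.14,"grip":1},{"dx":0,"dy":0,"dz":0,"ax":0,"ay":0,"az":0.21,"grip":1},{"dx":0,"dy":0,"dz":0,"ax":0,"ay":0,"az":0.28,"grip":1},{"dx":0,"dy":0,"dz":0,"ax":0,"ay":0,"az":0.36,"grip":1}]'
python3 - <<'E'
from h import *
im,K,C=cam("wrist");cv2.imwrite("pics/w5.png",im)
go(.384,-.292,.0163,-10); print(proj((.384,-.292,.052),K,C))
hsv=cv2.cvtColor(im,cv2.COLOR_BGR2HSV)
m=cv2.morphologyEx(cv2.inRange(hsv,(22,100,60),(38,255,255)),cv2.MORPH_CLOSE,np.ones((15,15)))
cs,_=cv2.findContours(m,cv2.RETR_EXTERNAL,cv2.CHAIN_APPROX_NONE)
for c in cs:
    if cv2.contourArea(c)>200: print(c.reshape(-1,2).min(0),c.reshape(-1,2).max(0),[np.round(v) for v in cv2.minAreaRect((castcnt(c,K,C,.052)*1000).astype(np.float32))])
im2,K2,C2=cam("top");cv2.imwrite("pics/top5.png",im2[170:310,140:490])
E
```

```text
clock: 7.98
position: [0.6431, -0.1538, 0.0209]
ee_rot: [-0.002, 0.309, 0.951, 0.0]
contact_force: [-0.2, 0.6, -0.1]
width: 0.0637
gripper_force: 0.0
clock: 8.4
position: [0.6458, -0.1546, 0.2028]
ee_rot: [0.003, 0.309, 0.951, -0.0]
contact_force: [1.4, -1.0, 0.2]
width: 0.0848
gripper_force: 0.0
clock: 8.82
position: [0.4955, -0.2332, 0.198]
clock: 9.23
position: [0.3791, -0.2933, 0.1979]
clock: 9.65
position: [0.3832, -0.2921, 0.1979]
ee_rot: [0.0, 0.762, 0.647, 0.0]
contact_force: [0.4, 0.2, 0.2]
width: 0.0853
gripper_force: 0.0
d [0.001 0.002 0.726] mm [  0.   1. 182.] az 0.005 =deg 0.4 q6 -0.63 yaw now -9.6 t 9.7
[312.72633965 183.23744962]
[291 248] [325 286] [array([ 366., -374.]), array([41., 33.]), np.float64(80.0)]
[283 150] [342 211] [array([ 384., -291.]), array([52., 53.]), np.float64(10.0)]
```

View pics/w5.png

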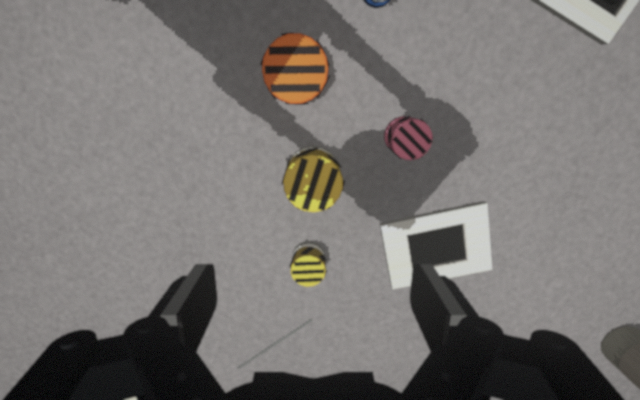

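The gear knob is at (313,181), about (0.384, −0.291) and 52 mm across. The fingers clear the pink at (410,138). Descending.

```bash
python3 -m jog '[{"dx":0.001,"dy":0.002,"dz":0.12,"ax":0,"ay":0,"az":0,"grip":1},{"dx":0.001,"dy":0.002,"dz":0.27,"ax":0,"ay":0,"az":0,"grip":1},{"dx":0.001,"dy":0.002,"dz":0.42,"ax":0,"ay":0,"az":0,"grip":1},{"dx":0.001,"dy":0.002,"dz":0.54,"ax":0,"ay":0,"az":0,"grip":1},{"dx":0.001,"dy":0.002,"dz":0.61,"ax":0,"ay":0,"az":0,"grip":1}]' |head -2
python3 -m jog '[{"dx":0,"dy":0,"dz":0.06,"ax":0,"ay":0,"az":0,"grip":1},{"dx":0,"dy":0,"dz":0.11,"ax":0,"ay":0,"az":0,"grip":1},{"dx":0,"dy":0,"dz":0.11,"ax":0,"ay":0,"az":0,"grip":1},{"dx":0,"dy":0,"dz":0.11,"ax":0,"ay":0,"az":0,"grip":0.2},{"dx":0,"dy":0,"dz":0.11,"ax":0,"ay":0,"az":0,"grip":0.2}]' 40
python3 -m jog '[{"dx":0,"dy":0,"dz":0,"ax":0,"ay":0,"az":0,"grip":-1},{"dx":0,"dy":0,"dz":0,"ax":0,"ay":0,"az":0,"grip":-1},{"dx":0,"dy":0,"dz":0,"ax":0,"ay":0,"az":0,"grip":-1},{"dx":0,"dy":0,"dz":0,"ax":0,"ay":0,"az":0,"grip":-1},{"dx":0,"dy":0,"dz":0,"ax":0,"ay":0,"az":0,"grip":-1}]' 45
```

```text
clock: 10.17
position: [0.3823, -0.2903, 0.0421]
clock: 10.58
position: [0.3844, -0.2924, 0.0181]
ee_rot: [0.001, 0.76, 0.65, 0.0]
contact_force: [-0.0, -0.1, 0.6]
width: 0.0638
gripper_force: 0.0
clock: 11.0
position: [0.3845, -0.2926, 0.0186]
ee_rot: [0.001, 0.76, 0.65, 0.0]
contact_force: [0.0, 0.2, 6.0]
width: 0.0531
gripper_force: 47.5
```

View pics/top5.png

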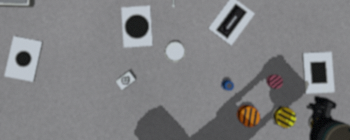

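Fuel sits in its slot (crop 232,20). The knob is gripped at 53 mm; next is lift and transfer.

```bash
python3 -m jog '[{"dx":0,"dy":0,"dz":-0.08,"ax":0,"ay":0,"az":0,"grip":-1},{"dx":0,"dy":0,"dz":-0.2,"ax":0,"ay":0,"az":0,"grip":-1},{"dx":0,"dy":0,"dz":-0.34,"ax":0,"ay":0,"az":0,"grip":-1},{"dx":0,"dy":0,"dz":-0.45,"ax":0,"ay":0,"az":0,"grip":-1},{"dx":0,"dy":0,"dz":-0.5,"ax":0,"ay":0,"az":0,"grip":-1}]'
python3 -m jog '[{"dx":0.08,"dy":0.03,"dz":0,"ax":0,"ay":0,"az":0,"grip":-1},{"dx":0.2,"dy":0.08,"dz":0,"ax":0,"ay":0,"az":0,"grip":-1},{"dx":0.34,"dy":0.14,"dz":0,"ax":0,"ay":0,"az":0,"grip":-1},{"dx":0.47,"dy":0.19,"dz":0,"ax":0,"ay":0,"az":0,"grip":-1},{"dx":0.6,"dy":0.24,"dz":0,"ax":0,"ay":0,"az":0,"grip":-1}]'|head -2
python3 -m jog '[{"dx":0.13,"dy":0.05,"dz":0,"ax":0,"ay":0,"az":0,"grip":-1},{"dx":0.26,"dy":0.1,"dz":0,"ax":0,"ay":0,"az":0,"grip":-1},{"dx":0.39,"dy":0.15,"dz":0,"ax":0,"ay":0,"az":0,"grip":-1},{"dx":0.52,"dy":0.2,"dz":0,"ax":0,"ay":0,"az":0,"grip":-1},{"dx":0.64,"dy":0.25,"dz":0,"ax":0,"ay":0,"az":0,"grip":-1}]'|head -2
python3 -m jog '[{"dx":0.13,"dy":0.05,"dz":0,"ax":0,"ay":0,"az":0,"grip":-1},{"dx":0.26,"dy":0.1,"dz":0,"ax":0,"ay":0,"az":0,"grip":-1},{"dx":0.39,"dy":0.15,"dz":0,"ax":0,"ay":0,"az":0,"grip":-1},{"dx":0.47,"dy":0.19,"dz":0,"ax":0,"ay":0,"az":0,"grip":-1},{"dx":0.5,"dy":0.2,"dz":0,"ax":0,"ay":0,"az":0,"grip":-1}]'
python3 -m jog '[{"dx":0,"dy":0,"dz":0,"ax":0,"ay":0,"az":0,"grip":-1},{"dx":0,"dy":0,"dz":0,"ax":0,"ay":0,"az":0,"grip":-1}]'|head -2
python3 - <<'E'
from h import *
im,K,C=cam("wrist");cv2.imwrite("pics/w6.png",im)
go(.622,.110,.0216); T=tool()[0]
for x in(-.056,.056):
  for y in(-.04,.04): print(proj(np.array([.622,.110,.008])+R.from_euler("z",5,degrees=True).apply([x,y,0]),K,C).round())
E
```

```text
clock: 11.42
position: [0.3853, -0.2933, 0.1464]
ee_rot: [0.004, 0.76, 0.65, 0.0]
contact_force: [0.1, -0.3, -1.3]
width: 0.0528
gripper_force: 47.7
clock: 11.83
position: [0.467, -0.1516, 0.1427]
clock: 12.25
position: [0.5537, -0.0027, 0.1425]
clock: 12.67
position: [0.6241, 0.1142, 0.1422]
ee_rot: [0.0, 0.759, 0.651, 0.001]
contact_force: [-0.4, 0.0, -0.9]
width: 0.0529
gripper_force: 47.7
clock: 12.83
position: [0.6213, 0.1103, 0.1419]
d [0.002 0.004 0.482] mm [  1.   1. 120.] az 0.0 =deg 0 q6 0.22 yaw now -9.0 t 12.88
[263. 243.]
[236. 158.]
[386. 215.]
[369. 125.]
```

View pics/w6.png

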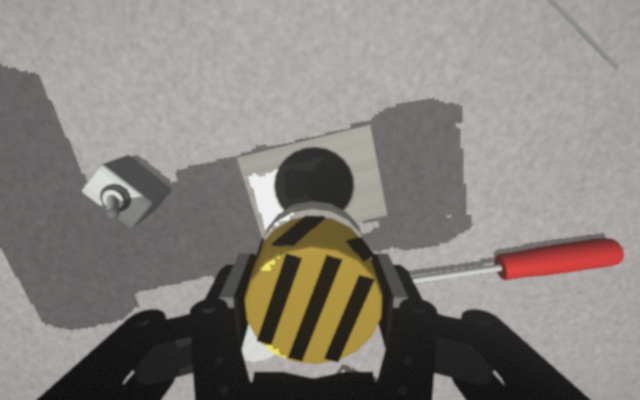

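The gear-nest corners at (238,157), (370,124) and (386,215) match the prediction, and the knob is centred in the hand. Lowering.

```bash
python3 -m jog '[{"dx":0.002,"dy":0.003,"dz":0.08,"ax":0,"ay":0,"az":0,"grip":-1},{"dx":0.002,"dy":0.003,"dz":0.2,"ax":0,"ay":0,"az":0,"grip":-1},{"dx":0.002,"dy":0.003,"dz":0.32,"ax":0,"ay":0,"az":0,"grip":-1},{"dx":0.002,"dy":0.003,"dz":0.41,"ax":0,"ay":0,"az":0,"grip":-1},{"dx":0.002,"dy":0.003,"dz":0.45,"ax":0,"ay":0,"az":0,"grip":-1}]' |head -2
python3 -m jog '[{"dx":0,"dy":0,"dz":0.008,"ax":0,"ay":0,"az":0,"grip":-1},{"dx":0,"dy":0,"dz":0.016,"ax":0,"ay":0,"az":0,"grip":-1},{"dx":0,"dy":0,"dz":0.022,"ax":0,"ay":0,"az":0,"grip":-1},{"dx":0,"dy":0,"dz":0.022,"ax":0,"ay":0,"az":0,"grip":-1},{"dx":0,"dy":0,"dz":0.022,"ax":0,"ay":0,"az":0,"grip":-1}]'
```

```text
clock: 13.3
position: [0.6197, 0.1092, 0.0268]
clock: 13.72
position: [0.624, 0.1112, 0.0257]
ee_rot: [0.001, 0.76, 0.649, 0.001]
contact_force: [-0.7, -0.4, -1.2]
width: 0.0527
gripper_force: 47.7
```

```bash
python3 -m jog '[{"dx":-0.004,"dy":-0.006,"dz":0.005,"ax":0,"ay":0,"az":0,"grip":-1},{"dx":-0.004,"dy":-0.006,"dz":0.01,"ax":0,"ay":0,"az":0,"grip":-1},{"dx":-0.004,"dy":-0.006,"dz":0.015,"ax":0,"ay":0,"az":0,"grip":-1},{"dx":-0.004,"dy":-0.006,"dz":0.015,"ax":0,"ay":0,"az":0,"grip":-1},{"dx":-0.004,"dy":-0.006,"dz":0.015,"ax":0,"ay":0,"az":0,"grip":-1}]'
```

```text
clock: 14.13
position: [0.6214, 0.1106, 0.0216]
ee_rot: [0.0, 0.76, 0.65, 0.0]
contact_force: [-2.6, 0.3, 6.1]
width: 0.0529
gripper_force: 48.3
```

```bash
python3 -m jog '[{"dx":0,"dy":0,"dz":0,"ax":0,"ay":0,"az":0,"grip":0.8},{"dx":0,"dy":0,"dz":0,"ax":0,"ay":0,"az":0,"grip":0.9},{"dx":0,"dy":0,"dz":0,"ax":0,"ay":0,"az":0,"grip":0.9},{"dx":0,"dy":0,"dz":0,"ax":0,"ay":0,"az":0,"grip":0.9},{"dx":0,"dy":0,"dz":-0.03,"ax":0,"ay":0,"az":0,"grip":0.9}]'
python3 -m jog '[{"dx":0,"dy":0,"dz":-0.12,"ax":0,"ay":0,"az":0,"grip":0.9},{"dx":0,"dy":0,"dz":-0.28,"ax":0,"ay":0,"az":0,"grip":0.9},{"dx":0,"dy":0,"dz":-0.44,"ax":0,"ay":0,"az":0,"grip":0.9},{"dx":0,"dy":0,"dz":-0.6,"ax":0,"ay":0,"az":0,"grip":1},{"dx":0,"dy":0,"dz":-0.7,"ax":0,"ay":0,"az":0,"grip":1}]'
python3 -m jog '[{"dx":-0.1,"dy":-0.04,"dz":0,"ax":0,"ay":0,"az":0,"grip":1},{"dx":-0.24,"dy":-0.1,"dz":0,"ax":0,"ay":0,"az":0,"grip":1},{"dx":-0.38,"dy":-0.16,"dz":0,"ax":0,"ay":0,"az":0,"grip":1},{"dx":-0.52,"dy":-0.22,"dz":0,"ax":0,"ay":0,"az":0,"grip":1},{"dx":-0.6,"dy":-0.25,"dz":0,"ax":0,"ay":0,"az":0,"grip":1}]'|head -2
python3 -m jog '[{"dx":-0.14,"dy":-0.06,"dz":0,"ax":0,"ay":0,"az":0,"grip":1},{"dx":-0.28,"dy":-0.12,"dz":0,"ax":0,"ay":0,"az":0,"grip":1},{"dx":-0.4,"dy":-0.17,"dz":0,"ax":0,"ay":0,"az":0,"grip":1},{"dx":-0.48,"dy":-0.206,"dz":0,"ax":0,"ay":0,"az":0,"grip":1},{"dx":-0.48,"dy":-0.206,"dz":0,"ax":0,"ay":0,"az":0,"grip":1}]'|head -2
python3 -m jog '[{"dx":0,"dy":0,"dz":0,"ax":0,"ay":0,"az":0,"grip":1}]'|head -2
python3 - <<'E'
from h import *
im,K,C=cam("wrist");cv2.imwrite("pics/w7.png",im)
hsv=cv2.cvtColor(im,cv2.COLOR_BGR2HSV)
m=cv2.morphologyEx(cv2.inRange(hsv,(100,90,30),(125,255,255)),cv2.MORPH_CLOSE,np.ones((7,7)))
cs,_=cv2.findContours(m,cv2.RETR_EXTERNAL,cv2.CHAIN_APPROX_NONE)
for c in cs:
    if cv2.contourArea(c)>100: print(c.reshape(-1,2).min(0),c.reshape(-1,2).max(0),[np.round(v) for v in cv2.minAreaRect((castcnt(c,K,C,.058)*1000).astype(np.float32))])
go(.466,-.138,.0133); print(proj((.466,-.138,.058),K,C),tool()[0][:3,3])
E
```

```text
clock: 14.55
position: [0.6202, 0.1104, 0.0267]
ee_rot: [-0.001, 0.76, 0.65, -0.001]
contact_force: [-0.4, -0.4, 0.3]
width: 0.0812
gripper_force: 0.0
clock: 14.97
position: [0.6229, 0.1106, 0.2084]
ee_rot: [0.002, 0.76, 0.65, 0.003]
contact_force: [1.6, -0.7, 0.8]
width: 0.0855
gripper_force: 0.0
clock: 15.38
position: [0.5336, -0.0303, 0.2036]
clock: 15.8
position: [0.4643, -0.1414, 0.2036]
clock: 15.88
position: [0.4663, -0.1391, 0.2036]
[299 170] [324 196] [array([ 466., -139.]), array([24., 22.]), np.float64(81.0)]
d [ 0.    -0.004  0.761] mm [  0.  -1. 190.] az 0.0 =deg 0 q6 -0.27 yaw now -9.1 t 15.93
[311.37180709 182.54909308] [ 0.46682696 -0.13836099  0.20353081]
```

View pics/w7.png

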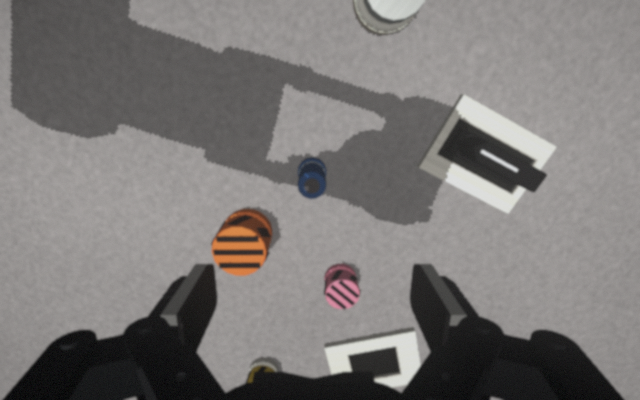

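The plug top is at (312,184), matching (0.466, −0.139). Descending and gripping.

```bash
python3 -m jog '[{"dx":0.001,"dy":-0.002,"dz":0.12,"ax":0,"ay":0,"az":0,"grip":1},{"dx":0.001,"dy":-0.002,"dz":0.27,"ax":0,"ay":0,"az":0,"grip":1},{"dx":0.001,"dy":-0.002,"dz":0.42,"ax":0,"ay":0,"az":0,"grip":1},{"dx":0.001,"dy":-0.002,"dz":0.56,"ax":0,"ay":0,"az":0,"grip":1},{"dx":0.001,"dy":-0.002,"dz":0.65,"ax":0,"ay":0,"az":0,"grip":1}]' |head -2
python3 -m jog '[{"dx":0,"dy":0,"dz":0.06,"ax":0,"ay":0,"az":0,"grip":1},{"dx":0,"dy":0,"dz":0.11,"ax":0,"ay":0,"az":0,"grip":1},{"dx":0,"dy":0,"dz":0.11,"ax":0,"ay":0,"az":0,"grip":0},{"dx":0,"dy":0,"dz":0.11,"ax":0,"ay":0,"az":0,"grip":-0.2},{"dx":0,"dy":0,"dz":0.11,"ax":0,"ay":0,"az":0,"grip":-0.2}]' 40
python3 -m jog '[{"dx":0,"dy":0,"dz":0,"ax":0,"ay":0,"az":0,"grip":-1},{"dx":0,"dy":0,"dz":0,"ax":0,"ay":0,"az":0,"grip":-1},{"dx":0,"dy":0,"dz":0,"ax":0,"ay":0,"az":0,"grip":-1},{"dx":0,"dy":0,"dz":0,"ax":0,"ay":0,"az":0,"grip":-1},{"dx":0,"dy":0,"dz":0,"ax":0,"ay":0,"az":0,"grip":-1}]' 45
```

```text
clock: 16.35
position: [0.4653, -0.136, 0.0377]
clock: 16.77
position: [0.4673, -0.1377, 0.0137]
ee_rot: [0.001, 0.76, 0.65, 0.0]
contact_force: [0.3, -0.6, 0.4]
width: 0.0518
gripper_force: 0.0
clock: 17.18
position: [0.467, -0.1382, 0.0142]
ee_rot: [0.001, 0.76, 0.649, 0.001]
contact_force: [-0.1, 1.1, 5.8]
width: 0.025
gripper_force: 44.0
```

```bash
python3 -m jog '[{"dx":0,"dy":0,"dz":-0.08,"ax":0,"ay":0,"az":0,"grip":-1},{"dx":0,"dy":0,"dz":-0.2,"ax":0,"ay":0,"az":0,"grip":-1},{"dx":0,"dy":0,"dz":-0.34,"ax":0,"ay":0,"az":0,"grip":-1},{"dx":0,"dy":0,"dz":-0.47,"ax":0,"ay":0,"az":0,"grip":-1},{"dx":0,"dy":0,"dz":-0.54,"ax":0,"ay":0,"az":0,"grip":-1}]'
python3 -m jog '[{"dx":0.1,"dy":0,"dz":0,"ax":0,"ay":0,"az":0,"grip":-1},{"dx":0.24,"dy":-0.01,"dz":0,"ax":0,"ay":0,"az":0,"grip":-1},{"dx":0.4,"dy":-0.02,"dz":0,"ax":0,"ay":0,"az":0,"grip":-1},{"dx":0.56,"dy":-0.03,"dz":0,"ax":0,"ay":0,"az":0,"grip":-1},{"dx":0.72,"dy":-0.035,"dz":0,"ax":0,"ay":0,"az":0,"grip":-1}]'|head -2
python3 -m jog '[{"dx":0.16,"dy":-0.01,"dz":0,"ax":0,"ay":0,"az":0,"grip":-1},{"dx":0.32,"dy":-0.02,"dz":0,"ax":0,"ay":0,"az":0,"grip":-1},{"dx":0.48,"dy":-0.03,"dz":0,"ax":0,"ay":0,"az":0,"grip":-1},{"dx":0.64,"dy":-0.04,"dz":0,"ax":0,"ay":0,"az":0,"grip":-1},{"dx":0.79,"dy":-0.042,"dz":0,"ax":0,"ay":0,"az":0,"grip":-1}]'|head -2
python3 -m jog '[{"dx":0.16,"dy":-0.01,"dz":0,"ax":0,"ay":0,"az":0,"grip":-1},{"dx":0.32,"dy":-0.02,"dz":0,"ax":0,"ay":0,"az":0,"grip":-1},{"dx":0.48,"dy":-0.03,"dz":0,"ax":0,"ay":0,"az":0,"grip":-1},{"dx":0.62,"dy":-0.04,"dz":0,"ax":0,"ay":0,"az":0,"grip":-1},{"dx":0.72,"dy":-0.04,"dz":0,"ax":0,"ay":0,"az":0,"grip":-1}]'|head -2
python3 -m jog '[{"dx":0,"dy":0,"dz":0,"ax":0,"ay":0,"az":0,"grip":-1},{"dx":0,"dy":0,"dz":0,"ax":0,"ay":0,"az":0,"grip":-1},{"dx":0,"dy":0,"dz":0,"ax":0,"ay":0,"az":0,"grip":-1}]'|head -2
python3 - <<'E'
from h import *
im,K,C=cam("wrist");cv2.imwrite("pics/w8.png",im)
go(.526,.419,.0172); T=tool()[0]
for x in(-.056,.056):
  for y in(-.04,.04): print(proj(np.array([.526,.419,.008])+R.from_euler("z",-10,degrees=True).apply([x,y,0]),K,C).round())
E
```

```text
clock: 17.6
position: [0.4676, -0.1388, 0.1519]
ee_rot: [0.003, 0.76, 0.649, 0.001]
contact_force: [0.1, 0.1, -0.8]
width: 0.0248
gripper_force: 44.3
clock: 18.02
position: [0.485, 0.0425, 0.1483]
clock: 18.43
position: [0.5054, 0.24, 0.1482]
clock: 18.85
position: [0.5238, 0.4206, 0.1479]
clock: 19.1
position: [0.5239, 0.4163, 0.1476]
d [0.014 0.006 0.523] mm [  4.   2. 131.] az 0.0 =deg 0 q6 0.72 yaw now -9.0 t 19.15
[251. 224.]
[247. 134.]
[375. 226.]
[383. 137.]
```

View pics/w8.png

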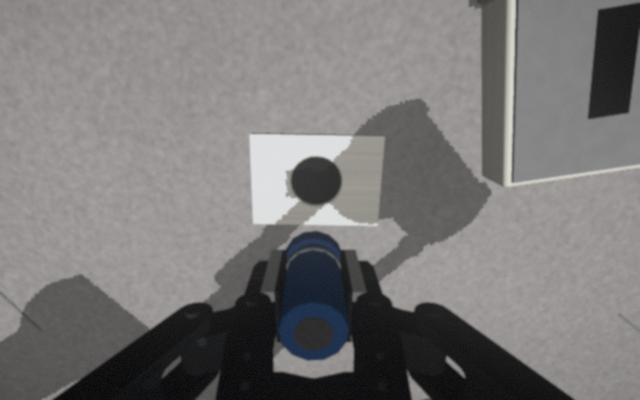

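Run:
```python
from h import *
d=manip.get_image("wrist");K=d["mtx"];C=d["T_tool_cam"]
print(cast((314,332),K,C,-.044).round(4),cast((314,233),K,C,.009).round(4))
go(.5277,.4187,.0172)
```

```text
[-0.002   0.0013] [0.0128 0.0014]
d [0.015 0.012 0.523] mm [  4.   3. 131.] az 0.0 =deg 0 q6 0.72 yaw now -9.1 t 19.2
```

The plate is within 2 mm of the prediction, and the plug sits about −2 mm along tool x. I include both corrections and lower.

```bash
python3 -m jog '[{"dx":0.021,"dy":0.01,"dz":0.08,"ax":0,"ay":0,"az":0,"grip":-1},{"dx":0.021,"dy":0.01,"dz":0.2,"ax":0,"ay":0,"az":0,"grip":-1},{"dx":0.021,"dy":0.01,"dz":0.33,"ax":0,"ay":0,"az":0,"grip":-1},{"dx":0.021,"dy":0.01,"dz":0.43,"ax":0,"ay":0,"az":0,"grip":-1},{"dx":0.021,"dy":0.01,"dz":0.49,"ax":0,"ay":0,"az":0,"grip":-1}]' |head -2
python3 -m jog '[{"dx":0,"dy":0,"dz":0.005,"ax":0,"ay":0,"az":0,"grip":-1},{"dx":0,"dy":0,"dz":0.01,"ax":0,"ay":0,"az":0,"grip":-1},{"dx":0,"dy":0,"dz":0.016,"ax":0,"ay":0,"az":0,"grip":-1},{"dx":0,"dy":0,"dz":0.016,"ax":0,"ay":0,"az":0,"grip":-1},{"dx":0,"dy":0,"dz":0.016,"ax":0,"ay":0,"az":0,"grip":-1}]'
python3 -c "from h import *
go(.528,.4205,.0172)"
```

```text
clock: 19.62
position: [0.5261, 0.4192, 0.0227]
clock: 20.03
position: [0.5286, 0.4223, 0.0233]
ee_rot: [0.0, 0.76, 0.649, 0.001]
contact_force: [0.2, -0.0, -0.2]
width: 0.0249
gripper_force: 44.3
d [-0.008 -0.001  0.024] mm [-2. -0.  6.] az 0.0 =deg 0 q6 0.73 yaw now -9.0 t 20.03
```

```bash
python3 -m jog '[{"dx":-0.004,"dy":0,"dz":0.006,"ax":0,"ay":0,"az":0,"grip":-1},{"dx":-0.006,"dy":0,"dz":0.012,"ax":0,"ay":0,"az":0,"grip":-1},{"dx":-0.006,"dy":0,"dz":0.018,"ax":0,"ay":0,"az":0,"grip":-1},{"dx":-0.006,"dy":0,"dz":0.022,"ax":0,"ay":0,"az":0,"grip":-1},{"dx":-0.006,"dy":0,"dz":0.022,"ax":0,"ay":0,"az":0,"grip":-1}]'
```

```text
clock: 20.45
position: [0.5275, 0.4205, 0.0172]
ee_rot: [0.0, 0.76, 0.65, 0.0]
contact_force: [-1.0, -1.7, 5.8]
width: 0.0249
gripper_force: 45.0
```

```bash
python3 -m jog '[{"dx":0,"dy":0,"dz":0,"ax":0,"ay":0,"az":0,"grip":0.2},{"dx":0,"dy":0,"dz":0,"ax":0,"ay":0,"az":0,"grip":0.5},{"dx":0,"dy":0,"dz":0,"ax":0,"ay":0,"az":0,"grip":0.5},{"dx":0,"dy":0,"dz":0,"ax":0,"ay":0,"az":0,"grip":0.5},{"dx":0,"dy":0,"dz":-0.03,"ax":0,"ay":0,"az":0,"grip":0.5}]'
python3 -m jog '[{"dx":0,"dy":0,"dz":-0.12,"ax":0,"ay":0,"az":0,"grip":0.5},{"dx":0,"dy":0,"dz":-0.28,"ax":0,"ay":0,"az":0,"grip":0.5},{"dx":0,"dy":0,"dz":-0.44,"ax":0,"ay":0,"az":0,"grip":0.5},{"dx":0,"dy":0,"dz":-0.6,"ax":0,"ay":0,"az":0,"grip":1},{"dx":0,"dy":0,"dz":-0.7,"ax":0,"ay":0,"az":0,"grip":1}]'
python3 -m jog '[{"dx":-0.1,"dy":0,"dz":0,"ax":0,"ay":0,"az":0,"grip":1},{"dx":-0.24,"dy":-0.01,"dz":0,"ax":0,"ay":0,"az":0,"grip":1},{"dx":-0.38,"dy":-0.01,"dz":0,"ax":0,"ay":0,"az":0,"grip":1},{"dx":-0.52,"dy":-0.02,"dz":0,"ax":0,"ay":0,"az":0,"grip":1},{"dx":-0.62,"dy":-0.025,"dz":0,"ax":0,"ay":0,"az":0,"grip":1}]'|head -2
python3 -m jog '[{"dx":-0.14,"dy":-0.01,"dz":0,"ax":0,"ay":0,"az":0,"grip":1},{"dx":-0.28,"dy":-0.01,"dz":0,"ax":0,"ay":0,"az":0,"grip":1},{"dx":-0.4,"dy":-0.02,"dz":0,"ax":0,"ay":0,"az":0,"grip":1},{"dx":-0.5,"dy":-0.025,"dz":0,"ax":0,"ay":0,"az":0,"grip":1},{"dx":-0.52,"dy":-0.025,"dz":0,"ax":0,"ay":0,"az":0,"grip":1}]'|head -2
python3 -m jog '[{"dx":0,"dy":0,"dz":0,"ax":0,"ay":0,"az":0,"grip":1}]'|head -2
python3 - <<'E'
from h import *
im,K,C=cam("wrist")
print(tool()[0][:3,3]);u,v=proj((.47,.142,.04),K,C).astype(int);print(u,v)
hsv=cv2.cvtColor(im,cv2.COLOR_BGR2HSV);m=cv2.inRange(hsv,(0,0,165),(180,40,255));m[280:]=0
cs,_=cv2.findContours(m,cv2.RETR_EXTERNAL,cv2.CHAIN_APPROX_NONE)
for c in cs:
    if cv2.contourArea(c)>200: print(c.reshape(-1,2).min(0),c.reshape(-1,2).max(0),[np.round(q) for q in cv2.minAreaRect((castcnt(c,K,C,.04)*1000).astype(np.float32))])
a,b=max(v-100,0),max(u-133,0);print("crop origin",b,a)
cv2.imwrite("pics/w9.png",cv2.resize(im[a:a+200,b:b+266],None,fx=3,fy=3))
E
```

```text
clock: 20.87
position: [0.5263, 0.4198, 0.0221]
ee_rot: [-0.0, 0.76, 0.65, -0.002]
contact_force: [0.4, -0.2, -0.4]
width: 0.064
gripper_force: 0.0
clock: 21.28
position: [0.5287, 0.4213, 0.2041]
ee_rot: [0.0, 0.76, 0.65, 0.003]
contact_force: [1.0, -0.1, 0.1]
width: 0.0847
gripper_force: 0.0
clock: 21.7
position: [0.4958, 0.2658, 0.1991]
clock: 22.12
position: [0.4691, 0.1376, 0.1991]
clock: 22.2
position: [0.4704, 0.1397, 0.1992]
[0.47090717 0.1409383  0.19918787]
311 177
[448 124] [523 203] [array([630., 122.]), array([63., 74.]), np.float64(5.0)]
crop origin 178 77
```

View pics/w9.png

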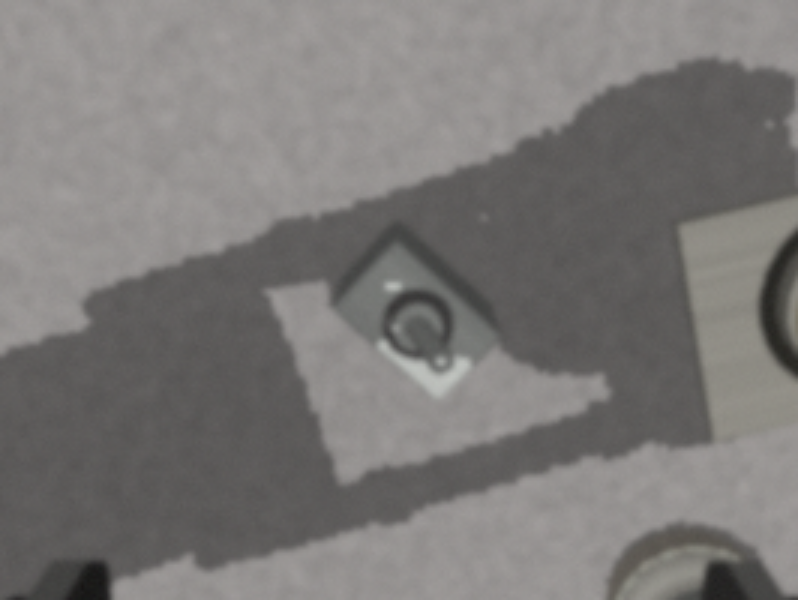

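Crop shows the toggle's top face with corners (333,305), (438,400), (498,343) and (393,248), and the lever ring at (418,322).

Run:
```python
from h import *
im,K,C=cam("wrist")
P=np.array([cast((178+x/3,77+y/3),K,C,.04) for x,y in((333,305),(438,400),(498,343),(393,248))])*1000
print(P.round(),P.mean(0).round(1)); e=P[1]-P[0];f=P[2]-P[1]
print(np.hypot(*e),np.hypot(*f),np.degrees(np.arctan2(e[1],e[0])),np.degrees(np.arctan2(f[1],f[0])))
x,y=P.mean(0)/1000
go(x,y,.0103,np.degrees(np.arctan2(f[1],f[0])))
```

```text
[[450. 145.]
 [478. 110.]
 [499. 125.]
 [471. 160.]] [474.5 135.1]
45.04915188457337 26.41760188895942 -52.66553166735978 36.53911324798327
d [-0.025  0.017  0.755] mm [ -6.   4. 189.] az -0.506 =deg -45.6 q6 0.31 yaw now -9.0 t 22.3
```

Size 45 x 26 mm fits the box. Turning, descending and gripping.

```bash
python3 -m jog '[{"dx":-0.025,"dy":0.017,"dz":0.05,"ax":0,"ay":0,"az":-0.07,"grip":1},{"dx":-0.025,"dy":0.017,"dz":0.1,"ax":0,"ay":0,"az":-0.14,"grip":1},{"dx":-0.025,"dy":0.017,"dz":0.15,"ax":0,"ay":0,"az":-0.21,"grip":1},{"dx":-0.025,"dy":0.017,"dz":0.2,"ax":0,"ay":0,"az":-0.28,"grip":1},{"dx":-0.025,"dy":0.017,"dz":0.25,"ax":0,"ay":0,"az":-0.35,"grip":1}]' |head -2
python3 -m jog '[{"dx":0,"dy":0,"dz":0,"ax":0,"ay":0,"az":-0.08,"grip":1},{"dx":0,"dy":0,"dz":0,"ax":0,"ay":0,"az":-0.16,"grip":1},{"dx":0,"dy":0,"dz":0,"ax":0,"ay":0,"az":-0.16,"grip":1},{"dx":0,"dy":0,"dz":0,"ax":0,"ay":0,"az":-0.16,"grip":1}]'
python3 -c "from h import *
go(.4745,.135,.0103,37)"
```

```text
clock: 22.72
position: [0.4744, 0.1357, 0.1355]
clock: 23.05
position: [0.4742, 0.1353, 0.136]
ee_rot: [-0.0, 0.448, 0.894, 0.0]
contact_force: [0.0, 0.5, 0.1]
width: 0.0857
gripper_force: 0.0
d [-0.002 -0.     0.503] mm [ -0.  -0. 126.] az -0.002 =deg -0.2 q6 -0.51 yaw now 36.8 t 23.05
```

```bash
python3 -m jog '[{"dx":0,"dy":0,"dz":0.12,"ax":0,"ay":0,"az":0,"grip":1},{"dx":0,"dy":0,"dz":0.26,"ax":0,"ay":0,"az":0,"grip":1},{"dx":0,"dy":0,"dz":0.38,"ax":0,"ay":0,"az":0,"grip":1},{"dx":0,"dy":0,"dz":0.46,"ax":0,"ay":0,"az":0,"grip":1},{"dx":0,"dy":0,"dz":0.5,"ax":0,"ay":0,"az":0,"grip":1}]' |head -2
python3 -m jog '[{"dx":0,"dy":0,"dz":0,"ax":0,"ay":0,"az":0,"grip":0},{"dx":0,"dy":0,"dz":0,"ax":0,"ay":0,"az":0,"grip":-0.1},{"dx":0,"dy":0,"dz":0,"ax":0,"ay":0,"az":0,"grip":-0.1},{"dx":0,"dy":0,"dz":0,"ax":0,"ay":0,"az":0,"grip":-0.1}]' 40
python3 -m jog '[{"dx":0,"dy":0,"dz":0,"ax":0,"ay":0,"az":0,"grip":-1},{"dx":0,"dy":0,"dz":0,"ax":0,"ay":0,"az":0,"grip":-1},{"dx":0,"dy":0,"dz":0,"ax":0,"ay":0,"az":0,"grip":-1},{"dx":0,"dy":0,"dz":0,"ax":0,"ay":0,"az":0,"grip":-1},{"dx":0,"dy":0,"dz":0,"ax":0,"ay":0,"az":0,"grip":-1}]' 50
```

```text
clock: 23.47
position: [0.4722, 0.1345, 0.0086]
clock: 23.8
position: [0.475, 0.1345, 0.0122]
ee_rot: [0.001, 0.447, 0.894, 0.001]
contact_force: [0.8, -0.0, -0.4]
width: 0.0392
gripper_force: 0.0
clock: 24.22
position: [0.4749, 0.1343, 0.0123]
ee_rot: [0.001, 0.447, 0.894, 0.001]
contact_force: [-0.6, 1.1, 7.0]
width: 0.0291
gripper_force: 50.7
```

```bash
python3 -m jog '[{"dx":0,"dy":0,"dz":-0.08,"ax":0,"ay":0,"az":0,"grip":-1},{"dx":0,"dy":0,"dz":-0.2,"ax":0,"ay":0,"az":0,"grip":-1},{"dx":0,"dy":0,"dz":-0.34,"ax":0,"ay":0,"az":0,"grip":-1},{"dx":0,"dy":0,"dz":-0.47,"ax":0,"ay":0,"az":0,"grip":-1},{"dx":0,"dy":0,"dz":-0.54,"ax":0,"ay":0,"az":0,"grip":-1}]'
python3 -m jog '[{"dx":-0.06,"dy":-0.04,"dz":0,"ax":0,"ay":0,"az":0,"grip":-1},{"dx":-0.18,"dy":-0.12,"dz":0,"ax":0,"ay":0,"az":0,"grip":-1},{"dx":-0.31,"dy":-0.21,"dz":0,"ax":0,"ay":0,"az":0,"grip":-1},{"dx":-0.44,"dy":-0.29,"dz":0,"ax":0,"ay":0,"az":0,"grip":-1},{"dx":-0.57,"dy":-0.38,"dz":0,"ax":0,"ay":0,"az":0,"grip":-1}]'|head -2
python3 -m jog '[{"dx":-0.13,"dy":-0.09,"dz":0,"ax":0,"ay":0,"az":0,"grip":-1},{"dx":-0.26,"dy":-0.18,"dz":0,"ax":0,"ay":0,"az":0,"grip":-1},{"dx":-0.39,"dy":-0.26,"dz":0,"ax":0,"ay":0,"az":0,"grip":-1},{"dx":-0.52,"dy":-0.35,"dz":0,"ax":0,"ay":0,"az":0,"grip":-1},{"dx":-0.63,"dy":-0.42,"dz":0,"ax":0,"ay":0,"az":0,"grip":-1}]'|head -2
python3 -m jog '[{"dx":-0.13,"dy":-0.09,"dz":0,"ax":0,"ay":0,"az":-0.06,"grip":-1},{"dx":-0.26,"dy":-0.18,"dz":0,"ax":0,"ay":0,"az":-0.12,"grip":-1},{"dx":-0.39,"dy":-0.26,"dz":0,"ax":0,"ay":0,"az":-0.18,"grip":-1},{"dx":-0.5,"dy":-0.34,"dz":0,"ax":0,"ay":0,"az":-0.24,"grip":-1},{"dx":-0.57,"dy":-0.384,"dz":0,"ax":0,"ay":0,"az":-0.3,"grip":-1}]'|head -2
python3 -m jog '[{"dx":0,"dy":0,"dz":0,"ax":0,"ay":0,"az":-0.07,"grip":-1},{"dx":0,"dy":0,"dz":0,"ax":0,"ay":0,"az":-0.14,"grip":-1},{"dx":0,"dy":0,"dz":0,"ax":0,"ay":0,"az":-0.21,"grip":-1},{"dx":0,"dy":0,"dz":0,"ax":0,"ay":0,"az":-0.28,"grip":-1},{"dx":0,"dy":0,"dz":0,"ax":0,"ay":0,"az":-0.34,"grip":-1}]'|head -2
python3 -m jog '[{"dx":0,"dy":0,"dz":0,"ax":0,"ay":0,"az":0,"grip":-1},{"dx":0,"dy":0,"dz":0,"ax":0,"ay":0,"az":0,"grip":-1}]'
python3 - <<'E'
from h import *
im,K,C=cam("wrist");cv2.imwrite("pics/w10.png",im)
go(.504,-.398,.0153,94.5); T=tool()[0]
for x in(-.056,.056):
  for y in(-.04,.04): print(proj(np.array([.504,-.398,.008])+R.from_euler("z",4.5,degrees=True).apply([x,y,0]),K,C).round())
E
```

```text
clock: 24.63
position: [0.4752, 0.1343, 0.1498]
ee_rot: [0.002, 0.447, 0.895, 0.002]
contact_force: [0.3, 0.2, -1.3]
width: 0.0292
gripper_force: 49.9
clock: 25.05
position: [0.4831, -0.0382, 0.1463]
clock: 25.47
position: [0.4934, -0.2286, 0.1461]
clock: 25.88
position: [0.5022, -0.4016, 0.1457]
clock: 26.3
position: [0.5023, -0.3973, 0.1456]
clock: 26.47
position: [0.5025, -0.3973, 0.1458]
ee_rot: [-0.0, -0.038, 0.999, 0.0]
contact_force: [1.5, 0.4, -1.1]
width: 0.0292
gripper_force: 49.7
d [-0.006 -0.003  0.522] mm [ -1.  -1. 131.] az -0.001 =deg -0.1 q6 -2.42 yaw now 94.4 t 26.52
[263. 121.]
[362. 121.]
[269. 246.]
[356. 246.]
```

View pics/w10.png

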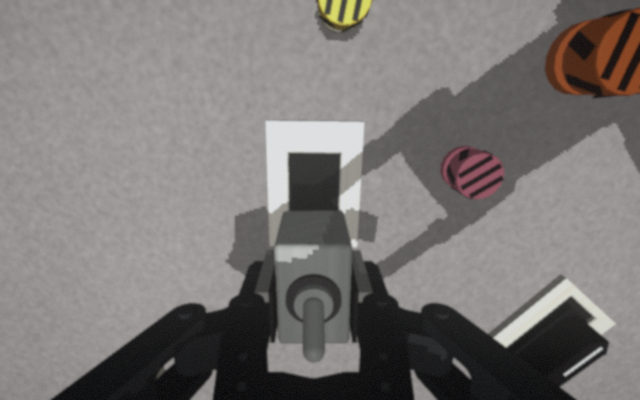

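Run:
```python
from h import *
d=manip.get_image("wrist");K=d["mtx"];C=d["T_tool_cam"]
for r,z in((243,-.028),(343,-.028),(210,.012)): print(cast((313,r),K,C,z).round(4))
```

```text
[ 0.0245 -0.0003]
[-0.0212 -0.0003]
[ 0.0232 -0.0004]
```

The plate corners at (266,121) and (363,121) agree within 2 mm. The toggle sits +1.5 mm along tool x. Lowering with that correction.

```bash
python3 -m jog '[{"dx":-0.012,"dy":0.003,"dz":0.08,"ax":0,"ay":0,"az":0,"grip":-1},{"dx":-0.012,"dy":0.003,"dz":0.2,"ax":0,"ay":0,"az":0,"grip":-1},{"dx":-0.012,"dy":0.003,"dz":0.33,"ax":0,"ay":0,"az":0,"grip":-1},{"dx":-0.012,"dy":0.003,"dz":0.43,"ax":0,"ay":0,"az":0,"grip":-1},{"dx":-0.012,"dy":0.003,"dz":0.49,"ax":0,"ay":0,"az":0,"grip":-1}]' |head -2
python3 -m jog '[{"dx":0,"dy":0,"dz":0.005,"ax":0,"ay":0,"az":0,"grip":-1},{"dx":0,"dy":0,"dz":0.01,"ax":0,"ay":0,"az":0,"grip":-1},{"dx":0,"dy":0,"dz":0.014,"ax":0,"ay":0,"az":0,"grip":-1},{"dx":0,"dy":0,"dz":0.014,"ax":0,"ay":0,"az":0,"grip":-1},{"dx":0,"dy":0,"dz":0.014,"ax":0,"ay":0,"az":0,"grip":-1}]'
python3 -c "from h import *
go(.5055,-.3967,.0153,94.5)"
```

```text
clock: 26.98
position: [0.5042, -0.3949, 0.0204]
clock: 27.4
position: [0.5066, -0.3973, 0.0216]
ee_rot: [0.001, -0.039, 0.999, -0.001]
contact_force: [-0.4, -0.1, -1.7]
width: 0.0296
gripper_force: 49.8
d [0.004 0.003 0.025] mm [1. 1. 6.] az -0.0 =deg -0.0 q6 -2.42 yaw now 94.5 t 27.4
```

```bash
python3 -m jog '[{"dx":0.003,"dy":0.002,"dz":0.006,"ax":0,"ay":0,"az":0,"grip":-1},{"dx":0.003,"dy":0.002,"dz":0.012,"ax":0,"ay":0,"az":0,"grip":-1},{"dx":0.003,"dy":0.002,"dz":0.018,"ax":0,"ay":0,"az":0,"grip":-1},{"dx":0.003,"dy":0.002,"dz":0.023,"ax":0,"ay":0,"az":0,"grip":-1},{"dx":0.003,"dy":0.002,"dz":0.023,"ax":0,"ay":0,"az":0,"grip":-1}]'
```

```text
clock: 27.82
position: [0.505, -0.3962, 0.0154]
ee_rot: [0.0, -0.039, 0.999, -0.0]
contact_force: [-0.5, 0.5, 5.9]
width: 0.0293
gripper_force: 50.5
```

```bash
python3 -m jog '[{"dx":0,"dy":0,"dz":0,"ax":0,"ay":0,"az":0,"grip":0.2},{"dx":0,"dy":0,"dz":0,"ax":0,"ay":0,"az":0,"grip":0.5},{"dx":0,"dy":0,"dz":0,"ax":0,"ay":0,"az":0,"grip":0.5},{"dx":0,"dy":0,"dz":0,"ax":0,"ay":0,"az":0,"grip":0.5},{"dx":0,"dy":0,"dz":-0.03,"ax":0,"ay":0,"az":0,"grip":0.5}]'
python3 -m jog '[{"dx":0,"dy":0,"dz":-0.12,"ax":0,"ay":0,"az":0,"grip":0.5},{"dx":0,"dy":0,"dz":-0.28,"ax":0,"ay":0,"az":0,"grip":0.5},{"dx":0,"dy":0,"dz":-0.44,"ax":0,"ay":0,"az":0,"grip":0.5},{"dx":0,"dy":0,"dz":-0.6,"ax":0,"ay":0,"az":0,"grip":1},{"dx":0,"dy":0,"dz":-0.7,"ax":0,"ay":0,"az":0,"grip":1}]'
python3 -m jog '[{"dx":0.15,"dy":0,"dz":0,"ax":0,"ay":0,"az":0,"grip":1},{"dx":0.3,"dy":0,"dz":0,"ax":0,"ay":0,"az":0,"grip":1},{"dx":0.45,"dy":0,"dz":0,"ax":0,"ay":0,"az":0,"grip":1},{"dx":0.5,"dy":0,"dz":0,"ax":0,"ay":0,"az":0,"grip":1},{"dx":0.5,"dy":0,"dz":0,"ax":0,"ay":0,"az":0,"grip":1}]'
python3 - <<'E'
from h import *
t,_,_=cam("top");s,_,_=cam("side");w,_,_=cam("wrist")
a=cv2.resize(t[160:300,130:490],(800,311),interpolation=cv2.INTER_CUBIC)
b=cv2.resize(s[130:355,220:420],(320,289));b=cv2.resize(s[125:360,215:415],(246,289))
c=cv2.resize(w,(462,289))
cv2.imwrite("pics/end.png",np.vstack([a,np.hstack([b,c,np.zeros((289,92,3),np.uint8)])]))
E
```

```text
clock: 28.23
position: [0.5041, -0.3952, 0.0204]
ee_rot: [-0.001, -0.039, 0.999, 0.001]
contact_force: [-0.8, 0.4, 0.1]
width: 0.0639
gripper_force: 0.0
clock: 28.65
position: [0.5061, -0.3971, 0.2021]
ee_rot: [0.002, -0.039, 0.999, -0.002]
contact_force: [0.4, -1.0, 0.9]
width: 0.0846
gripper_force: 0.0
clock: 29.07
position: [0.3775, -0.4058, 0.1976]
ee_rot: [-0.0, -0.038, 0.999, -0.0]
contact_force: [0.2, -0.5, -0.1]
width: 0.0853
gripper_force: 0.0
```

View pics/end.png

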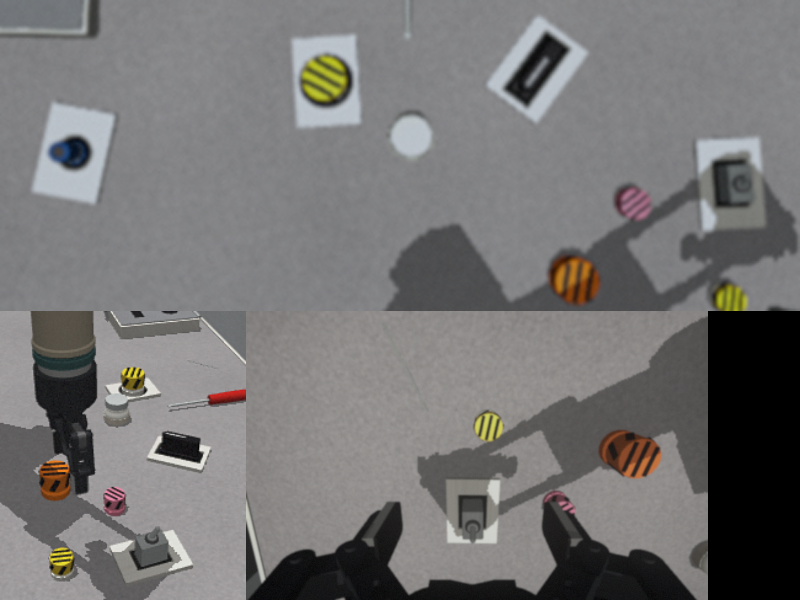

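The final view shows the plug upright in its pocket (70,152), the gear (325,80), the fuel selector (538,68) and the master (735,183), each inside its pocket. The jar (411,135) and the screwdriver are where they were.

```bash
python3 -c "
from rig import manip
print(manip.sign_off())"
```

```text
the job is handed in; nothing more can be done
None
```

All four controls are set down upright in their matching pockets with the battery master last, the jar and screwdriver were not touched, and the job was handed in at about 29 s of the 104 s allowed (no verdict came back).

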